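# Fit the well block wells-up in the dry bath

### The arm

A 6-joint arm with a two-finger parallel gripper is mounted at the origin on a cart in front of the work surface, level with it; the furniture and walls round the work are solid. World frame = base frame: x ahead of the robot, y to its left, z up, the work surface at z = 0. Lengths are in m, angles in rad, forces in N, time in s.
With the tool pointing down it reaches from about 0.375 to 0.9 m from the base axis. Payload 3.1 kg.
Tool frame: the origin (TCP) lies midway between the tips of the shut fingers; the grasp point (between the pads) lies 19 mm behind it; z points along the fingers, y is the line along which they close (so a half turn about z gives the same grasp; the last joint's range is limited). The gripper opens to 87 mm and grips with 3 to 60 N. Pads are 19 mm wide; open, the fingers measure 117 mm over their backs; the gripper's body (75 mm by 190 mm) begins 51 mm behind the grasp point.
Start: joints at [-1.411, 0.527, 1.433, -0, 1.181, -0.178], TCP at [0.208, -0.589, 0.223] pointing down, gripper open.
Joint ranges: [-3.08, 3.08], [-0.75, 2.2], [0.22, 2.44], [-1.43, 4.57], [0, 2.65], [-2.85, 2.85]. Speed limits (rad/s): [2.79, 2.79, 3.14, 3.14, 3.14, 3.14].

### API

Orientations are given as a unit quaternion [x, y, z, w].
In Python, from rig import robot gives the robot as it stands.
- The arm moves only by the shell command python3 -m jog 'ROWS' [FORCE]. ROWS is a JSON object of lists of equal length, an entry for each row: "dp": the shift along the tool's x, y, z in mm, a list of three; "delta_rot": the turn, a rotation vector about the tool's x, y, z in rad, a list of three; "gripper": the opening, from -1 (shut) to 1 (fully open). A call has 1 to 12 rows; each row is the pose to reach, as a shift and turn from the pose commanded when the call began, along the tool's axes at that moment; what a row does not reach only later rows make up. A row lasts 1/10 s, in which the tool goes at most 50 mm and 8.59 degrees, less where a joint would pass 70% of its speed; a pose out of reach is approached as far as the arm can. A call with a gripper value outside its range is refused whole. The fingers move at their own pace and stop on an object; FORCE is the grip in N (left out, the last holds). Time passes only in rows, so rows that repeat a pose let the fingers close. It gives the time, the measured TCP pose, the force, the opening and the grip force at its end, in the units of the state.
- robot.get_obs(): the state, without advancing time (a new reading comes with each control period).
- robot.camera(name): name is "scene" or "side" or "wrist"; returns the picture (420x560x3 uint8, red, green, blue); there is no depth.
- robot.camera_model(name): a dict with "fx", "fy", "cx", "cy" (pixels), "xyz" and "orientation" of the camera in the world; the wrist camera has in their place "T_tool_cam" (4x4, takes a point from camera to tool coordinates, whose origin is the TCP and whose axes are the flange's). Camera axes: x right, y down, z forward; pixel columns grow to the right and rows downward; lengths in m; the calibration is good to about 2 mm. The wrist camera is an equidistant fisheye: a pixel r from the principal point sees the ray r / f radians off the axis. A picture is of the moment at which its call begins: read the wrist's pose just before it. camera_model takes no time and is no camera call.
- robot.hand_in(): hands the job in; it is judged then, once.
Trained networks look in the newest picture that a camera, given by its name, has taken for a name from the list of things; names that differ only in an ending like _2 or _b are one class to them, and where a whole thing is asked for, a point or a joint stands for the part that bears it (a point fixed in the world has none). Each returns a list of dicts, best first, with "score" (0 to 1); they miss things now and then, are a little off and sometimes report something else, mostly with a low value. They report only what shows in the picture. A call takes as long as a camera call. They do not tell look-alikes from the thing itself.
- robot.search_frame(name, camera): "rect" ([left, top, right, bottom] in pixels, round what is visible of it).
The state is a dict: "time": time; "q": joint angles; "joint_velocities": joint speeds; "joint_torque": joint torques, N m; "position": TCP position; "tool_rot": TCP orientation; "ft_force": force on the tool from outside, world axes, zero at the start; "moment": the same for the moment, N m; "grip_width": finger opening in m; "grip_force": force on a finger pad.
Only numpy, scipy, OpenCV 4.12 (cv2) and the standard library are available. Lean on these libraries where they do the work, as an engineer would, in place of code of your own. Each camera call takes 0.05 s, during which the arm holds its last target. There are 200 camera calls.

### The job

Get the dry bath ready: lift the dust cover off it and set the cover down flat on the worktop, grip upwards, clear of the bath. Then take the metal well block that stands on its end, turn it so that its open wells face up, and seat it fully home in the bath's pocket. Let go of everything and leave the beaker, the brown bottle and the timer where they are.

Things in the scene. Friction and masses are not known exactly. Their poses are not given: they have to be found in the camera images.
- dry_bath: white bench-top dry bath, fixed to the worktop, 150 (x) x 140 (y) x 60 mm high with a flat deck; origin: centre of its underside; front panel with display, keys and dial at -x, z up. In the deck is one open rectangular pocket, 64 mm along x, 84 mm along y, 14 mm deep, its centre 5 mm behind (+x of) the body's centre
- pocket_floor (a point): centre of the pocket's floor, 46 mm above the worktop and 14 mm below the deck; axes as those of the dry bath
- cover: grey plastic dust cover, 0.12 kg, at first on the bath, its plug in the pocket: flange 84 (x) x 104 (y) x 8 mm over a plug 58 x 78 x 6 mm, upright bar grip on top 14 (x) x 60 (y) x 28 mm tall. Origin: centre of the plug's underside; flange at z 6 to 14 mm, grip at z 14 to 42 mm; z up
- cover_grip (a point): middle of the cover's bar grip, 8 mm below the grip's top, 34 mm above the cover's underside; axes as those of the cover
- well_block: aluminium block 60 x 80 x 56 mm, 0.3 to 0.56 kg; six open round wells in one 60 x 80 face, the face behind it plain. Starts standing on a 60 x 56 end. Origin: centre of that end; z along the 80 mm length (block at z 0 to 80 mm; up at the start); y out of the wells face (at y +28 mm; level at the start); x: the width (+-30 mm). Seated: y up, z along the bath's y axis, either way round
- block_base (a point): centre of the block's plain face, which is to lie on the pocket floor; axes as those of the block
- block_wells (a point): centre of the block's wells face, 56 mm from block_base; axes as those of the block
- beaker: bystander: empty glass beaker, 66 mm across, 85 mm tall; origin: centre of its underside
- bottle: bystander: brown bottle with a black cap, 45 mm across, 90 mm tall; origin: centre of its underside
- timer: bystander: white lab timer with three keys, 44 x 64 x 56 mm tall; origin: centre of its underside
Mind the look-alikes: they are no part of the job. What is shaped like the cover but blue is not meant.

How it is judged:
By the outcome, as a careful person would: the job done as asked, in the order asked, and still so for the second after the job is handed in, with the robot touching nothing.
It also fails if it takes over 54 s, if anything falls off the work surface, if the arm or the gripper's body presses on something with over 40 N, if the wrist force passes 120 N, or if a joint passes its speed limit or range.

## Working session

There is one attempt and no reset: what is moved stays moved. The work goes in short steps, Python scripts to look and compute and a shell command to move; the robot and the scene stay as the last step left them, time stands still between calls to the robot, and variables do not carry over. Pictures are saved under pics/ and viewed, at most 10 in all, crops included, and the job is handed in when it is done.

```bash
ls; mkdir -p pics; cat > h.py <<'E'
import numpy as np, cv2
from scipy.spatial.transform import Rotation as R
from rig import robot
def snap(c,f):
    im=robot.camera(c); cv2.imwrite('pics/'+f,im[:,:,::-1]); return im
def ray(c,u,v):
    m=robot.camera_model(c); d=np.array([(u-m['cx'])/m['fx'],(v-m['cy'])/m['fy'],1])
    return np.array(m['xyz']),R.from_quat(m['orientation']).apply(d)
def onz(c,u,v,z):
    o,d=ray(c,u,v); return o+d*(z-o[2])/d[2]
def proj(c,p):
    m=robot.camera_model(c); q=R.from_quat(m['orientation']).inv().apply(np.array(p)-m['xyz'])
    return np.stack([m['fx']*q[...,0]/q[...,2]+m['cx'],m['fy']*q[...,1]/q[...,2]+m['cy']],-1)
E
python3 - <<'E'
from h import *
a=snap('scene','a.png');b=snap('side','b.png')
for c in('scene','side'):
    print(c,robot.camera_model(c))
    for n in('dry_bath','cover','well_block','beaker','bottle','timer'):
        print(n,[(np.round(r['rect']).tolist(),round(r['score'],2)) for r in robot.search_frame(n,c)[:4]])
o=robot.get_obs();print({k:np.round(v,3).tolist() for k,v in o.items()})
E
```

```text
pics
scene {'fx': 468.35867320881397, 'fy': 468.35867320881397, 'cx': 281.4486436663879, 'cy': 211.34923147806805, 'xyz': array([-0.50419138,  0.75761013,  1.36478224]), 'orientation': array([-0.36799517,  0.83671288, -0.36778297,  0.17095845])}
dry_bath [([336.0, 188.0, 361.0, 220.0], 0.9)]
cover [([362.0, 175.0, 389.0, 184.0], 0.5), ([295.0, 173.0, 309.0, 194.0], 0.19)]
well_block []
beaker [([338.0, 189.0, 359.0, 219.0], 0.48)]
bottle [([236.0, 267.0, 248.0, 292.0], 0.76)]
timer [([203.0, 288.0, 226.0, 306.0], 0.6)]
side {'fx': 426.68058687548125, 'fy': 426.68058687548125, 'cx': 277.89645075939563, 'cy': 211.65145091025693, 'xyz': array([0.10206102, 0.83260565, 0.78796417]), 'orientation': array([-0.18762217,  0.85409994, -0.47647503,  0.09100966])}
dry_bath [([294.0, 183.0, 341.0, 215.0], 0.61)]
cover [([325.0, 170.0, 354.0, 183.0], 0.61), ([307.0, 180.0, 332.0, 196.0], 0.6)]
well_block [([294.0, 214.0, 323.0, 255.0], 0.81)]
beaker [([261.0, 170.0, 281.0, 188.0], 0.67)]
bottle [([255.0, 291.0, 275.0, 327.0], 0.71)]
timer [([296.0, 180.0, 342.0, 216.0], 0.69), ([223.0, 329.0, 254.0, 362.0], 0.65)]
{'time': 0.7, 'q': [-1.411, 0.527, 1.433, 0.0, 1.181, -0.178], 'joint_velocities': [0.002, -0.001, 0.002, -0.0, -0.001, -0.001], 'joint_torque': [-0.001, -43.987, -17.695, 0.063, 0.051, 0.0], 'position': [0.208, -0.589, 0.223], 'tool_rot': [0.986, 0.169, 0.0, 0.0], 'ft_force': [-0.423, 0.163, -0.074], 'moment': [-0.024, 0.064, -0.024], 'grip_force': 0.0, 'grip_width': 0.087}
```

View pics/a.png

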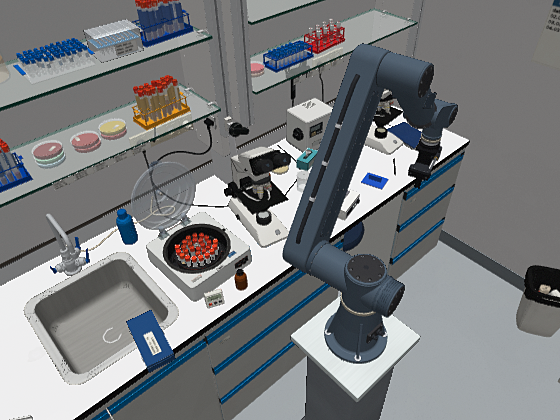

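View pics/b.png

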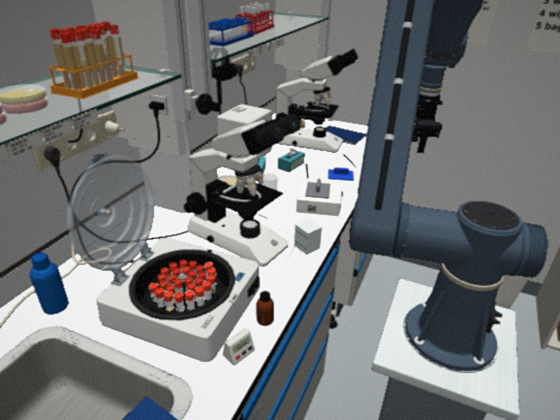

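The side picture shows the bath with its grey cover at about (318,195), the blue look-alike at (340,173), the well block at (308,235), the beaker at (271,183), the bottle at (265,308) and the timer at (238,347). Candidates for the cover are grey at (318,188), on the bath, and blue at (340,174), on the worktop. I choose the grey one and will check it in a close crop.

```bash
python3 - <<'E'
from h import *
im=cv2.imread('pics/b.png')[150:270,240:370]
cv2.imwrite('pics/c.png',cv2.resize(im,None,fx=5,fy=5,interpolation=cv2.INTER_CUBIC)[:, :])
for n,u,v,z in[('bathc',318,190,.06),('block bottom',308,250,0),('beaker',271,187,0),('bottle',265,324,0),('timer',238,360,0),('blue',340,179,0)]:
    print(n,onz('side',u,v,z).round(3))
print(robot.camera_model('wrist'))
E
```

```text
bathc [ 0.493 -0.434  0.06 ]
block bottom [ 0.427 -0.166  0.   ]
beaker [ 0.696 -0.48  -0.   ]
bottle [0.416 0.161 0.   ]
timer [0.425 0.283 0.   ]
blue [ 0.477 -0.663  0.   ]
{'fx': 325.19226210127806, 'fy': 325.19226210127806, 'cx': 279.7038360220147, 'cy': 209.2076867934764, 'T_tool_cam': array([[ 8.07554429e-05, -9.70314584e-01, -2.41846235e-01,
         6.65649565e-02],
       [ 9.99999956e-01,  9.74315143e-06,  2.94821697e-04,
        -1.07975754e-03],
       [-2.83713448e-04, -2.41846248e-01,  9.70314543e-01,
        -1.61423316e-01],
       [ 0.00000000e+00,  0.00000000e+00,  0.00000000e+00,
         1.00000000e+00]])}
```

View pics/c.png

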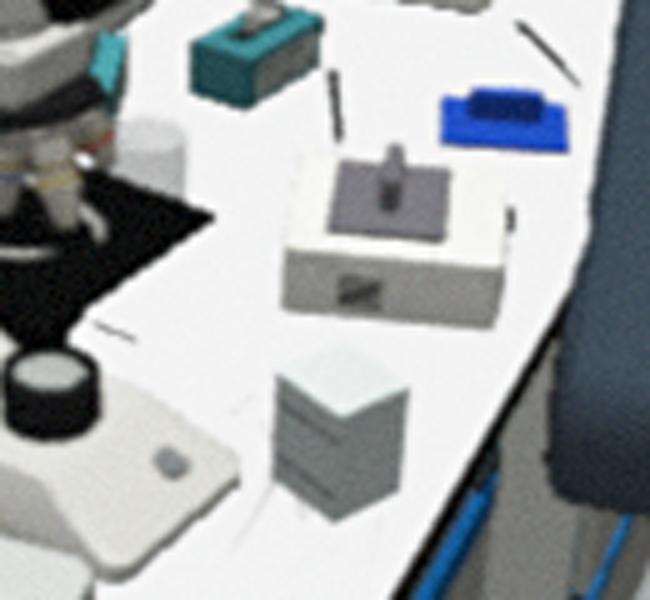

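The crop confirms it. The grey cover with its bar grip sits on the white bath at (390,200). The blue one lies on the worktop at (505,120) and is rejected. The block stands at (340,430). Next I'll move to a wrist view above the bath and block.

```bash
python3 -m jog '{"dp":[[35,-26,-16],[69,-52,-32],[104,-79,-49],[138,-105,-65],[173,-131,-81],[207,-158,-97],[242,-184,-114],[276,-210,-130],[276,-210,-130],[276,-210,-130]],"delta_rot":[[0,0,0],[0,0,0],[0,0,0],[0,0,0],[0,0,0],[0,0,0],[0,0,0],[0,0,0],[0,0,0],[0,0,0]],"gripper":[1,1,1,1,1,1,1,1,1,1]}' 20
cat >> h.py <<'E'
def wpose():
    o=robot.get_obs(); T=np.eye(4); T[:3,:3]=R.from_quat(o['tool_rot']).as_matrix(); T[:3,3]=o['position']
    return T@robot.camera_model('wrist')['T_tool_cam']
def wray(T,u,v):
    m=robot.camera_model('wrist'); K=np.array([[m['fx'],0,m['cx']],[0,m['fy'],m['cy']],[0,0,1.]])
    p=cv2.fisheye.undistortPoints(np.array([[[u,v]]],float),K,np.zeros(4))[0,0]
    return T[:3,3],T[:3,:3]@np.array([p[0],p[1],1])
def wonz(T,u,v,z):
    o,d=wray(T,u,v); return o+d*(z-o[2])/d[2]
def wproj(T,P):
    m=robot.camera_model('wrist'); q=(np.atleast_2d(P)-T[:3,3])@T[:3,:3]
    r=np.hypot(q[:,0],q[:,1]); th=np.arctan2(r,q[:,2])
    return np.c_[m['fx']*th*q[:,0]/r+m['cx'],m['fy']*th*q[:,1]/r+m['cy']]
E
python3 - <<'E'
from h import *
T=wpose();np.save('T1.npy',T)
im=snap('wrist','d.png')
for n in('dry_bath','cover','well_block','block_wells','beaker'):
        print(n,[(np.round(r['rect']).tolist(),round(r['score'],2)) for r in robot.search_frame(n,'wrist')[:4]])
cv2.imwrite('pics/d2.png',cv2.resize(im[:,:,::-1],(800,600),interpolation=cv2.INTER_CUBIC))
E
```

```text
time: 1.7
position: [0.3986, -0.2992, 0.3531]
tool_rot: [0.985, 0.17, 0.0, 0.001]
ft_force: [0.3, -0.7, 0.4]
grip_width: 0.0869
grip_force: 0.0
dry_bath [([332.0, 93.0, 434.0, 208.0], 0.83)]
cover [([352.0, 112.0, 425.0, 180.0], 0.94), ([469.0, 174.0, 510.0, 228.0], 0.7), ([180.0, 95.0, 238.0, 152.0], 0.41)]
well_block [([180.0, 96.0, 241.0, 153.0], 0.66)]
block_wells [([178.0, 97.0, 243.0, 152.0], 0.75), ([327.0, 92.0, 433.0, 207.0], 0.28)]
beaker [([381.0, 8.0, 438.0, 60.0], 0.82), ([332.0, 92.0, 434.0, 207.0], 0.2)]
```

View pics/d2.png

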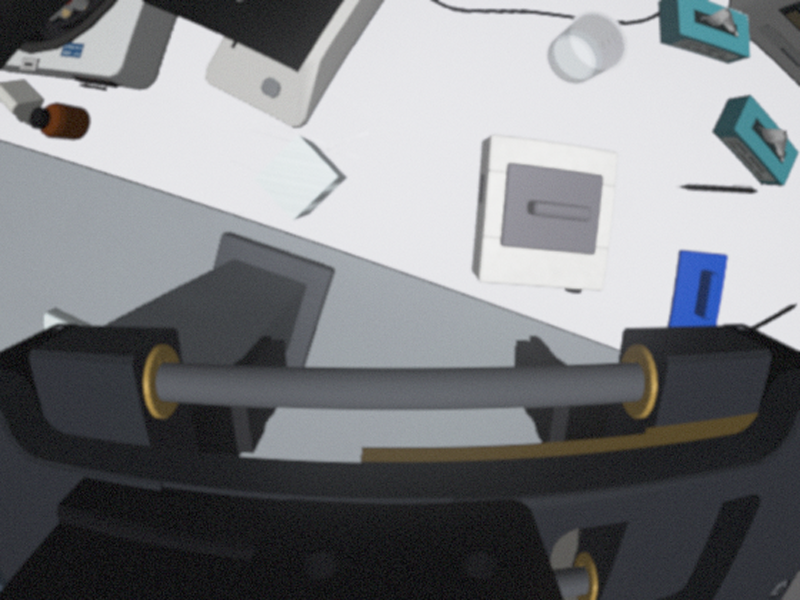

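The wrist view (800x600) shows the bath deck at about (548,212), the cover flange at (506..603, 163..254) with its bar at (560,210), the block at about (303,178), the beaker at (580,50) and the blue look-alike at (700,290). I'll zoom in on the edges and on the block's faces.

```bash
python3 - <<'E'
from h import *
d=cv2.imread('pics/d.png')
a=snap('scene','e.png')[:,:,::-1]
b=snap('side','f.png')[:,:,::-1]
def cr(im,x,y,w,h,W,H): return cv2.resize(im[y:y+h,x:x+w],(W,H),interpolation=cv2.INTER_CUBIC)
m=np.vstack([np.hstack([cr(d,325,88,120,120,400,400),cr(d,170,85,80,80,400,400)]),
 np.hstack([cr(b,280,200,80,40,400,200),cr(a,260,150,160,80,400,200)])])
m2=cr(b,285,205,50,60,250,300)
cv2.imwrite('pics/m.png',m)
bl=cr(b,285,205,50,60,333,400); bl=np.clip((bl.astype(float)-80)*1.6,0,255).astype(np.uint8)
m=np.hstack([cr(d,325,88,120,120,400,400),np.clip((cr(d,170,85,80,80,400,400).astype(float)-80)*1.45,0,255).astype(np.uint8)])
n=np.hstack([cr(b,285,205,50,60,167,200),cr(b,285,205,50,60,167,200)*0+128])
n=np.hstack([bl[:,:,:][100:300,:],cr(a,260,150,160,80,467,200)]) if 0 else np.hstack([cv2.resize(bl,(167,200)),cr(a,260,150,240,76,633,200)])
cv2.imwrite('pics/m.png',np.vstack([m,n]))
E
```

```text
(no output)
```

View pics/m.png

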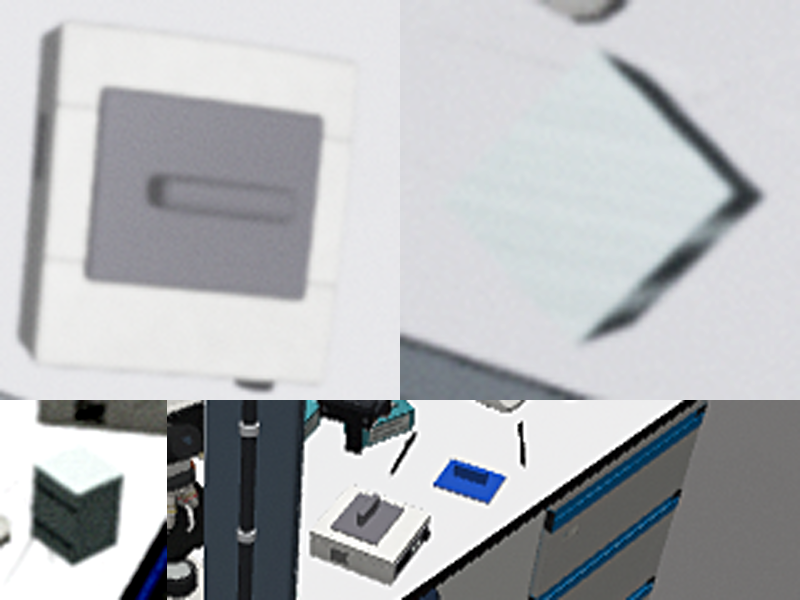

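```bash
python3 - <<'E'
from h import *
T=np.load('T1.npy')
def rep(n,pts,z):
    P=np.array([wonz(T,u,v,z) for u,v in pts])[:,:2]
    c=P.mean(0); e=[P[(i+1)%4]-P[i] for i in range(4)]
    print(n,'c',c.round(4),'len',[round(np.hypot(*x),4) for x in e],'ang',[round(np.degrees(np.arctan2(x[1],x[0])),1) for x in e]); print(P.round(3).tolist())
A=lambda L:[(325+u/3.333,88+v/3.333) for u,v in L]
B=lambda L:[(170+u/5,85+v/5) for u,v in L]
rep('flange',A([(102,88),(323,117),(304,299),(85,280)]),.068)
rep('deck',A([(60,22),(355,60),(332,383),(38,362)]),.06)
rep('grip',A([(150,175),(294,190),(292,218),(150,206)]),.096)
rep('block',B([(202,52),(338,195),(178,338),(45,190)]),.08)
# side check
for n,u,v,z in [('blk top',340/5+240,345/5+150,.08)]: print(onz('side',u,v,z))
E
```

```text
flange c [ 0.4934 -0.4272] len [np.float64(0.1015), np.float64(0.0809), np.float64(0.1019), np.float64(0.0812)] ang [np.float64(-74.0), np.float64(-164.0), np.float64(106.1), np.float64(15.8)]
[[0.518, -0.367], [0.546, -0.465], [0.469, -0.487], [0.44, -0.389]]
deck c [ 0.4889 -0.4307] len [np.float64(0.1374), np.float64(0.1481), np.float64(0.1413), np.float64(0.1461)] ang [np.float64(-73.3), np.float64(-161.5), np.float64(106.0), np.float64(17.0)]
[[0.539, -0.342], [0.579, -0.474], [0.438, -0.521], [0.399, -0.385]]
grip c [ 0.4934 -0.4239] len [np.float64(0.0627), np.float64(0.0115), np.float64(0.0619), np.float64(0.0123)] ang [np.float64(-73.4), np.float64(-162.0), np.float64(107.3), np.float64(21.4)]
[[0.49, -0.392], [0.508, -0.452], [0.497, -0.455], [0.479, -0.396]]
block c [ 0.4384 -0.1821] len [np.float64(0.0543), np.float64(0.0582), np.float64(0.0559), np.float64(0.0571)] ang [np.float64(-118.0), np.float64(149.7), np.float64(60.8), np.float64(-31.9)]
[[0.476, -0.173], [0.45, -0.221], [0.4, -0.192], [0.427, -0.143]]
[ 0.44905343 -0.21210749  0.08      ]
```

```bash
python3 - <<'E'
from h import *
T=np.load('T1.npy'); s=.7
for n,u,v,z in[('mic corner',298,125,0),('mic right top',380,0,0),('edge1',0,140,0),('edge2',380,275,0),('edge3',615,348,0),('beaker',572,75,0),('mid',420,100,0),('tissue',720,130,0)]:
    print(n,wonz(T,u*s,v*s,z).round(3))
c=np.array([.60,-.265]);a=np.radians(16)
print(robot.get_obs()['q'])
# tool-frame moves: from pos,rot to target pos with tool y az
o=robot.get_obs();Rt=R.from_quat(o['tool_rot'])
print((Rt.inv().apply(np.array([.4934,-.4265,.15])-o['position'])*1000).round(1))
x=np.array([np.cos(np.radians(106)),np.sin(np.radians(106)),0]);z=np.array([0,0,-1.]);Rg=R.from_matrix(np.c_[x,np.cross(z,x),z])
print((Rt.inv()*Rg).as_rotvec())
E
```

```text
mic corner [ 0.49  -0.147  0.   ]
mic right top [ 0.658 -0.183  0.   ]
edge1 [0.371 0.309 0.   ]
edge2 [ 0.359 -0.289  0.   ]
edge3 [ 0.371 -0.6    0.   ]
beaker [ 0.657 -0.418  0.   ]
mid [ 0.559 -0.266  0.   ]
tissue [ 0.693 -0.636  0.   ]
[-8.71455290e-01  2.15515876e-01  1.55934923e+00 -6.76138141e-05
  1.36779273e+00  3.62258306e-01]
[ 48.7 150.9 201.9]
[-1.11197647e-03 -3.83539023e-04 -1.51295245e+00]
```

```bash
python3 -m jog '{"dp":[[5,14,18],[9,27,37],[13,41,55],[18,55,73],[22,69,92],[27,82,110],[31,96,128],[35,110,147],[40,123,165],[44,137,184],[49,151,202],[49,151,202]],"delta_rot":[[0,0,-0.138],[0,0,-0.276],[0,0,-0.414],[0,0,-0.552],[0,0,-0.69],[0,0,-0.828],[0,0,-0.966],[0,0,-1.104],[0,0,-1.242],[0,0,-1.38],[0,0,-1.513],[0,0,-1.513]],"gripper":[1,1,1,1,1,1,1,1,1,1,1,1]}'
python3 - <<'E'
from h import *
T=wpose();np.save('T2.npy',T);o=robot.get_obs();print(o['q'],o['position'],o['tool_rot'])
snap('wrist','g.png')
for n in('dry_bath','cover_grip','well_block','block_wells'):
        print(n,[(np.round(r['rect']).tolist(),round(r['score'],2)) for r in robot.search_frame(n,'wrist')[:4]])
cv2.imwrite('pics/g2.png',cv2.resize(cv2.imread('pics/g.png'),(800,600),interpolation=cv2.INTER_CUBIC))
E
```

```text
time: 3.3
position: [0.494, -0.4264, 0.1474]
tool_rot: [0.602, 0.799, 0.0, -0.002]
ft_force: [-0.8, 0.1, -0.3]
grip_width: 0.0871
grip_force: 0.0
[-8.82963890e-01  6.51140473e-01  1.42359633e+00 -1.19746742e-04
  1.07090788e+00 -1.16243390e+00] [ 0.49398911 -0.42639042  0.14737175] [ 6.01703993e-01  7.98716594e-01  4.25256596e-04 -1.98157342e-03]
dry_bath [([178.0, 128.0, 365.0, 295.0], 0.95)]
cover_grip [([226.0, 150.0, 334.0, 260.0], 0.64)]
well_block []
block_wells []
```

View pics/g2.png

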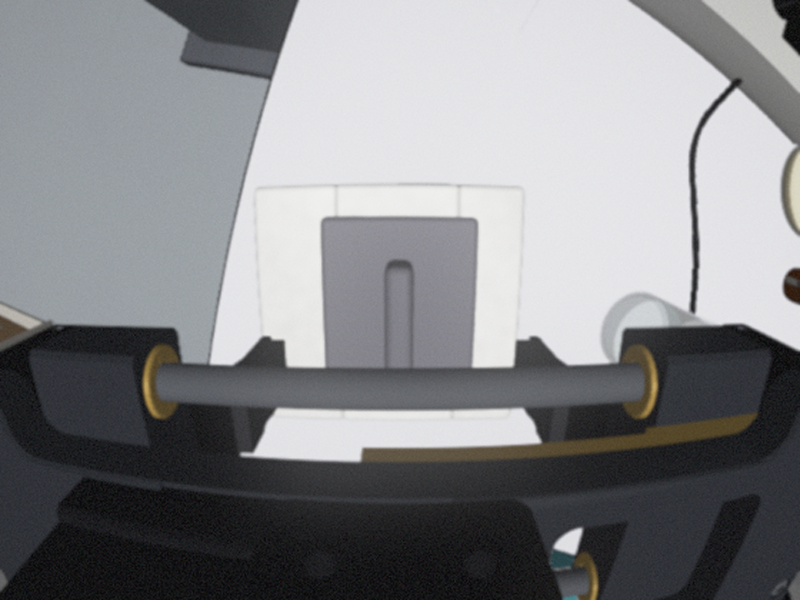

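The view shows the grey cover's bar centred between the fingers, with columns 385 to 413 about an image centre of 400, and the bath square to the tool. I'll descend and grip.

```bash
python3 - <<'E'
from h import *
T=np.load('T2.npy');s=.7
for n,u,v,z in[('fl',322,217,.068),('fr',476,217,.068),('dl',256,187,.06),('dr',523,187,.06)]: print(n,wonz(T,u*s,v*s,z).round(4))
E
python3 -m jog '{"dp":[[0,0,25],[0,0,50],[0,0,70],[0,0,75],[0,0,75],[0,0,75],[0,0,75],[0,0,75],[0,0,75],[0,0,75]],"delta_rot":[[0,0,0],[0,0,0],[0,0,0],[0,0,0],[0,0,0],[0,0,0],[0,0,0],[0,0,0],[0,0,0],[0,0,0]],"gripper":[1,1,1,1,-1,-1,-1,-1,-1,-1]}' 30
```

```text
fl [ 0.4417 -0.3884  0.068 ]
fr [ 0.5189 -0.3662  0.068 ]
dl [ 0.4002 -0.3824  0.06  ]
dr [ 0.5404 -0.3427  0.06  ]
time: 4.55
position: [0.4948, -0.4259, 0.0759]
tool_rot: [0.601, 0.799, -0.0, 0.0]
ft_force: [-1.0, -0.3, -1.0]
grip_width: 0.0472
grip_force: 0.0
```

```bash
python3 -m jog '{"dp":[[0,0,0],[0,0,0],[0,0,0],[0,0,0],[0,0,0],[0,0,0],[0,0,0],[0,0,-20],[0,0,-60],[0,0,-80]],"delta_rot":[[0,0,0],[0,0,0],[0,0,0],[0,0,0],[0,0,0],[0,0,0],[0,0,0],[0,0,0],[0,0,0],[0,0,0]],"gripper":[-1,-1,-1,-1,-1,-1,-1,-1,-1,-1]}' 30
python3 - <<'E'
from h import *
o=robot.get_obs();print(o['q'],o['position'],o['grip_width'],o['grip_force'],o['ft_force'])
Rt=R.from_quat(o['tool_rot'])
for z in(.15,.022): print((Rt.inv().apply(np.array([.64,-.29,z])-o['position'])*1000).round(1))
E
```

```text
time: 5.55
position: [0.4955, -0.4266, 0.158]
tool_rot: [0.601, 0.799, -0.0, 0.002]
ft_force: [0.2, -0.6, -0.3]
grip_width: 0.0138
grip_force: 30.0
[-8.81501581e-01  6.37281613e-01  1.41789229e+00  2.56025022e-04
  1.08308282e+00 -1.16262861e+00] [ 0.4955427  -0.42663767  0.15795224] 0.01383695448030233 29.999406337738037 [ 0.17625744 -0.58436388 -0.32200027]
[ 91.2 176.7   8. ]
[ 91.6 176.5 136. ]
```

```bash
python3 -m jog '{"dp":[[18,35,0],[36,70,0],[55,106,0],[73,141,0],[91,177,30],[91,177,80],[91,177,115],[91,177,124],[91,177,124],[91,177,124]],"delta_rot":[[0,0,0],[0,0,0],[0,0,0],[0,0,0],[0,0,0],[0,0,0],[0,0,0],[0,0,0],[0,0,0],[0,0,0]],"gripper":[-1,-1,-1,-1,-1,-1,-1,-1,-1,-1]}'
```

```text
time: 6.55
position: [0.6407, -0.2904, 0.0333]
tool_rot: [0.601, 0.799, 0.0, 0.002]
ft_force: [-0.5, 0.6, -1.0]
grip_width: 0.0134
grip_force: 30.0
```

```bash
python3 -m jog '{"dp":[[0,0,4],[0,0,7],[0,0,8],[0,0,8]],"delta_rot":[[0,0,0],[0,0,0],[0,0,0],[0,0,0]],"gripper":[-1,-1,-1,-1]}'
python3 -m jog '{"dp":[[0,0,1],[0,0,2],[0,0,3],[0,0,3]],"delta_rot":[[0,0,0],[0,0,0],[0,0,0],[0,0,0]],"gripper":[-1,-1,-1,-1]}'
```

```text
time: 6.95
position: [0.6395, -0.2894, 0.024]
tool_rot: [0.601, 0.799, 0.0, 0.0]
ft_force: [-0.2, -0.4, -1.8]
grip_width: 0.0136
grip_force: 30.0
time: 7.35
position: [0.6396, -0.2894, 0.0215]
tool_rot: [0.601, 0.799, -0.0, 0.0]
ft_force: [-1.0, 1.0, 4.3]
grip_width: 0.0139
grip_force: 30.0
```

```bash
python3 -m jog '{"dp":[[0,0,0],[0,0,0],[0,0,0],[0,0,0],[0,0,-10],[0,0,-50],[0,0,-100],[0,0,-150],[0,0,-190],[0,0,-190]],"delta_rot":[[0,0,0],[0,0,0],[0,0,0],[0,0,0],[0,0,0],[0,0,0],[0,0,0],[0,0,0],[0,0,0],[0,0,0]],"gripper":[1,1,1,1,1,1,1,1,1,1]}'
python3 - <<'E'
from h import *
o=robot.get_obs();print(o['q'],o['position'],o['tool_rot'])
a=snap('side','i.png');T=wpose();b=snap('wrist','j.png')
m=np.hstack([cv2.resize(a[140:290,230:380],(400,400),interpolation=cv2.INTER_CUBIC),cv2.resize(b,(400,300))[:, :].repeat(1,0) if 0 else cv2.copyMakeBorder(cv2.resize(b,(400,300)),0,100,0,0,cv2.BORDER_CONSTANT)])
cv2.imwrite('pics/k.png',m[:,:,::-1])
for n in('well_block',):
  for c in('wrist','side'):  print(n,c,[(np.round(r['rect']).tolist(),round(r['score'],2)) for r in robot.search_frame(n,c)[:4]])
E
```

```text
time: 8.35
position: [0.6435, -0.2917, 0.2199]
tool_rot: [0.601, 0.799, 0.001, 0.008]
ft_force: [-0.3, -0.7, 0.7]
grip_width: 0.0833
grip_force: 0.0
[-5.83388012e-01  6.37576953e-01  1.22333759e+00  5.59813123e-05
  1.26413953e+00 -8.64616980e-01] [ 0.64349646 -0.29170433  0.21987792] [6.01011590e-01 7.99197528e-01 5.34077028e-04 8.25196972e-03]
well_block wrist [([82.0, 9.0, 171.0, 85.0], 0.85)]
well_block side [([294.0, 214.0, 322.0, 254.0], 0.55)]
```

View pics/k.png

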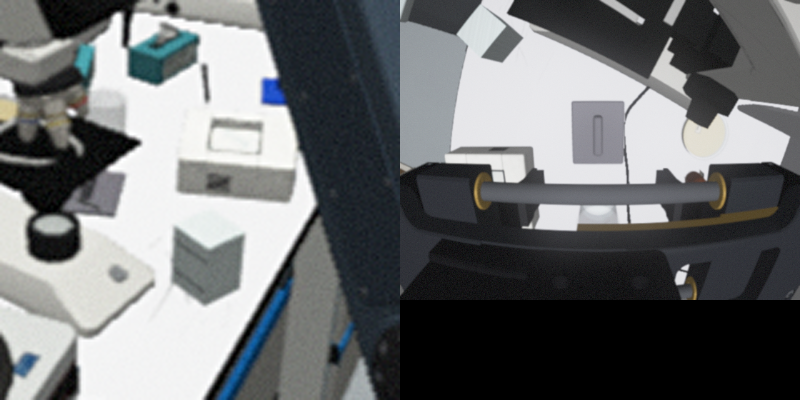

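The cover lies flat on the worktop with its grip up, at (95,190) in the side crop and (598,130) in the wrist half. The pocket is open, and the block is untouched at (208,255). Next I'll check joint feasibility for a 45° pick and place.

```bash
cat > k.py <<'E'
from h import *
from scipy.optimize import least_squares
D=np.array([[.527,1.433,.6246,.223],[.2155,1.5593,.4984,.3531],[.6511,1.4236,.6526,.1474],[.6373,1.4179,.6538,.158],[.6376,1.2233,.7065,.2199]])
def fr(p,q2,q3): return p[0]+p[1]*np.sin(q2)+p[2]*np.sin(q2+q3+p[4]), p[3]+p[1]*np.cos(q2)+p[2]*np.cos(q2+q3+p[4])
P=least_squares(lambda p:np.concatenate([np.subtract(fr(p,D[:,0],D[:,1]),D[:,2:].T).ravel(),[.02*(p[0]),.02*p[4]]]),[0,.4,.4,.1,0]).x
def ori(q): return R.from_euler('ZYZYZ',[q[0],q[1]+q[2],q[3],q[4],q[5]+np.pi/2]) if 0 else R.from_euler('z',q[0])*R.from_euler('y',q[1]+q[2])*R.from_euler('z',q[3])*R.from_euler('y',q[4])*R.from_euler('z',q[5]+np.pi/2)
def fk(q,L3):
    r,z=fr(P,q[1],q[2]); Rm=ori(q); w=np.array([r*np.cos(q[0]),r*np.sin(q[0]),z+L3])
    return w+L3*Rm.apply([0,0,1]),Rm
def ik(p,Rm,q0,L3):
    lo=[-3.08,-.75,.22,-1.43,0,-2.85];hi=[3.08,2.2,2.44,4.57,2.65,2.85]
    def f(q):
        a,b=fk(q,L3); return np.concatenate([(a-p)*5,(b.inv()*Rm).as_rotvec()])
    s=least_squares(f,q0,bounds=(lo,hi)); return s.x.round(3),round(float(np.abs(s.fun).max()),4)
def tool(az,tilt,flip=1):
    "tool x az at vertical; tilt>0: z leans towards +x az"
    a=np.radians(az);t=np.radians(tilt);h=np.array([np.cos(a),np.sin(a),0]);u=np.array([0,0,1.])
    z=np.sin(t)*h-np.cos(t)*u;x=np.cos(t)*h+np.sin(t)*u
    return R.from_matrix(np.c_[x,np.cross(z,x),z])
def delta(p,Rg):
    o=robot.get_obs();Rt=R.from_quat(o['tool_rot']);print('dp',(Rt.inv().apply(np.array(p)-o['position'])*1000).round(1),'rot',(Rt.inv()*Rg).as_rotvec().round(3))
E
python3 - <<'E'
from k import *
print(P)
q0=robot.get_obs()['q']
for L3 in(.2,.28,.35):
    print(fk(q0,L3)[0], 'pick',ik([.439,-.181,.029],tool(61,45),q0,L3),'stand',ik([.401,-.249,.106],tool(61,45),q0,L3),'place',ik([.495,-.44,.075],tool(106,-45),q0,L3))
t=tool(61,45); delta([.401,-.249,.106],t)
E
```

```text
[ 0.00547981  0.59112419  0.41910599 -0.02065147  0.30246498]
[ 0.58762649 -0.38805923  0.20970828] pick (array([-0.688,  0.81 ,  1.919,  1.048,  0.932, -1.057]), 0.0) stand (array([-0.842,  0.662,  1.86 ,  0.838,  1.115, -0.914]), 0.0) place (array([-0.588,  0.743,  1.725, -1.43 ,  0.477,  0.405]), 0.04)
[ 0.5874404  -0.38793822  0.20970859] pick (array([-0.801,  0.862,  1.884,  0.971,  0.96 , -1.104]), 0.0) stand (array([-0.945,  0.72 ,  1.815,  0.778,  1.149, -0.969]), 0.0) place (array([-0.515,  0.751,  1.793, -1.43 ,  0.521,  0.496]), 0.0737)
[ 0.58727757 -0.38783234  0.20970886] pick (array([-0.894,  0.906,  1.84 ,  0.9  ,  0.989, -1.13 ]), 0.0) stand (array([-1.028,  0.771,  1.762,  0.724,  1.182, -1.006]), 0.0) place (array([-0.439,  0.767,  1.841, -1.43 ,  0.566,  0.587]), 0.0884)
dp [ 103.7 -217.   104. ] rot [-0.311  0.742  0.744]
```

```bash
sed -i "s/^def fr/D[:,2]=np.sqrt(D[:,2]**2-.1115**2)\ndef fr/; s/w=np.array(.*/w=np.array([r*np.cos(q[0])-.1115*np.sin(q[0]),r*np.sin(q[0])+.1115*np.cos(q[0]),z+L3])/" k.py
cat > t.py <<'E'
from k import *
print(P)
q0=robot.get_obs()['q']
for L3 in(.2,.3):
    print(fk(q0,L3)[0])
    for tp in(30,45,60):
        h=np.radians(tp);z=tool(61,tp).apply([0,0,1]);print(tp,'pick',ik(np.array([.4326,-.1926,.042])+.019*z,tool(61,tp),q0,L3),'stand',ik(np.array([.4326,-.1926,.042])-.1*z,tool(61,tp),q0,L3))
    for tp in(30,45,60):
        for az in(106,-74):
            Rm=tool(az,tp-90 );z=Rm.apply([0,0,1]);print(90-tp,az,'place',ik(np.array([.4945,-.428,.085])+.019*z,Rm,[-.6,.7,1.6,-.5,1,0],L3))
E
python3 t.py
```

```text
[-0.00519249  0.59972238  0.41705588 -0.02651135  0.31089528]
[ 0.64139378 -0.28994733  0.20901965]
30 pick (array([-0.847,  0.751,  1.943,  0.731,  0.784, -0.955]), 0.0) stand (array([-0.965,  0.548,  1.879,  0.548,  1.037, -0.82 ]), 0.0)
45 pick (array([-0.923,  0.813,  1.931,  0.878,  0.999, -1.137]), 0.0) stand (array([-1.078,  0.652,  1.86 ,  0.687,  1.217, -1.015]), 0.0)
60 pick (array([-0.978,  0.893,  1.912,  0.963,  1.222, -1.253]), 0.0) stand (array([-1.156,  0.782,  1.83 ,  0.774,  1.403, -1.151]), 0.0)
60 106 place (array([-0.748,  0.751,  1.665, -1.43 ,  0.48 ,  0.283]), 0.2661)
60 -74 place (array([-0.964,  1.019,  1.087,  0.318,  2.038,  1.886]), 0.0)
45 106 place (array([-0.788,  0.745,  1.707, -1.43 ,  0.35 ,  0.25 ]), 0.0719)
45 -74 place (array([-0.951,  0.943,  1.164,  0.244,  1.784,  1.868]), 0.0)
30 106 place (array([-0.821,  0.73 ,  1.668, -0.721,  0.35 , -0.467]), 0.0)
30 -74 place (array([-0.934,  0.87 ,  1.257,  0.176,  1.51 ,  1.873]), 0.0)
[ 0.64116117 -0.28979607  0.20902003]
30 pick (array([-0.947,  0.782,  1.925,  0.681,  0.802, -1.011]), 0.0) stand (array([-1.057,  0.584,  1.854,  0.511,  1.057, -0.886]), 0.0)
45 pick (array([-1.054,  0.877,  1.885,  0.785,  1.024, -1.192]), 0.0) stand (array([-1.191,  0.725,  1.8  ,  0.616,  1.248, -1.079]), 0.0)
60 pick (array([-1.13 ,  0.996,  1.828,  0.835,  1.248, -1.3  ]), 0.0) stand (array([-1.28 ,  0.893,  1.723,  0.675,  1.441, -1.201]), 0.0)
60 106 place (array([-0.627,  0.787,  1.723, -1.43 ,  0.607,  0.426]), 0.2805)
60 -74 place (array([-0.996,  1.179,  0.807,  0.308,  2.161,  1.897]), 0.0)
45 106 place (array([-0.712,  0.752,  1.781, -1.43 ,  0.406,  0.338]), 0.1202)
45 -74 place (array([-0.98 ,  1.054,  0.961,  0.229,  1.879,  1.865]), 0.0)
30 106 place (array([-0.779,  0.726,  1.769, -0.954,  0.306, -0.186]), 0.0)
30 -74 place (array([-0.957,  0.937,  1.127,  0.165,  1.577,  1.864]), 0.0)
```

```bash
python3 -m jog '{"dp":[[12,-24,0],[23,-48,0],[35,-72,10],[46,-96,20],[58,-121,40],[69,-145,60],[81,-169,75],[92,-193,90],[104,-217,104],[104,-217,104],[104,-217,104]],"delta_rot":[[-0.035,0.082,0.083],[-0.069,0.165,0.165],[-0.104,0.247,0.248],[-0.138,0.33,0.331],[-0.173,0.412,0.413],[-0.207,0.495,0.496],[-0.242,0.577,0.579],[-0.276,0.66,0.661],[-0.311,0.742,0.744],[-0.311,0.742,0.744],[-0.311,0.742,0.744]],"gripper":[1,1,1,1,1,1,1,1,1,1,1]}' 55
python3 - <<'E'
from k import *
o=robot.get_obs();print(o['q'],o['position'])
for L in(.2,.3,.4):print(fk(o['q'],L)[0]); 
print((fk(o['q'],.3)[1].inv()*R.from_quat(o['tool_rot'])).as_rotvec())
T=wpose();np.save('T3.npy',T);b=snap('wrist','l.png');cv2.imwrite('pics/l2.png',cv2.resize(b,(800,600),interpolation=cv2.INTER_CUBIC)[:,:,::-1])
for n in('well_block','block_wells','block_base'):print(n,[(np.round(r['rect']).tolist(),round(r['score'],2)) for r in robot.search_frame(n,'wrist')[:4]])
E
```

```text
time: 9.65
position: [0.4013, -0.2492, 0.1053]
tool_rot: [0.796, 0.468, 0.331, -0.195]
ft_force: [-0.4, -0.6, 0.6]
grip_width: 0.0869
grip_force: 0.0
[-1.18815359  0.73598777  1.81731108  0.62552709  1.22446076 -1.09357003] [ 0.4012842  -0.24915588  0.1053207 ]
[ 0.36334781 -0.30912575  0.07576295]
[ 0.39778981 -0.24719151  0.10520872]
[ 0.43223181 -0.18525727  0.1346545 ]
[-5.55111512e-17  0.00000000e+00 -2.77555756e-16]
well_block [([237.0, 142.0, 322.0, 250.0], 0.89)]
block_wells [([233.0, 144.0, 324.0, 249.0], 0.57)]
block_base [([235.0, 142.0, 320.0, 251.0], 0.74), ([140.0, 1.0, 171.0, 43.0], 0.7)]
```

View pics/l2.png

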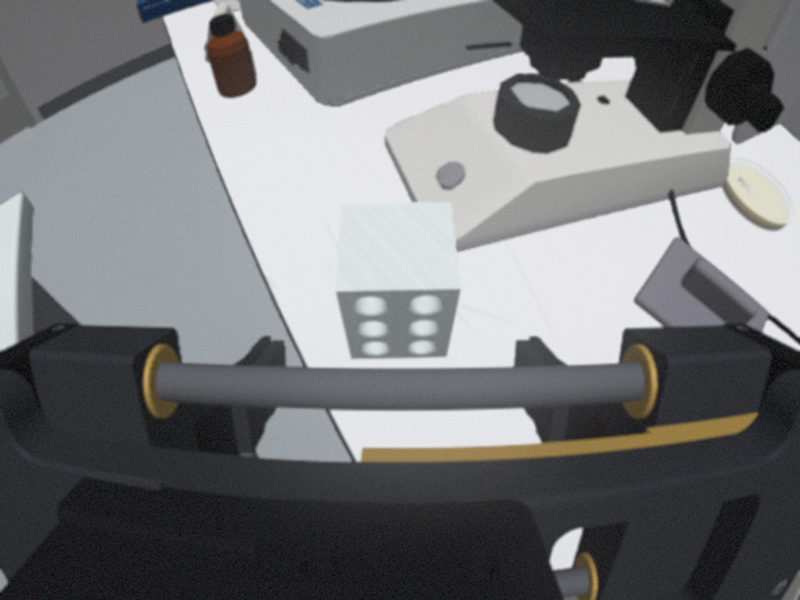

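The wells face, six wells at (395,325), faces the gripper, so the block's +y points at -119°. The block's top corners are at (341,205), (449,203), (460,289) and (337,291).

```bash
python3 - <<'E'
from k import *
T=np.load('T3.npy');s=.7
P4=np.array([wonz(T,u*s,v*s,.08) for u,v in[(341,205),(449,203),(460,289),(337,291)]])[:,:2]
c=P4.mean(0);e=[P4[(i+1)%4]-P4[i] for i in range(4)]
print(P4.round(4),c,[round(float(np.hypot(*x)),4) for x in e],[round(float(np.degrees(np.arctan2(x[1],x[0]))),1) for x in e])
B=np.array([wonz(T,u*s,v*s,0) for u,v in[(449,355),(351,357)]]);print(B)
for yaw in(61,):
    t=tool(yaw,45);z=t.apply([0,0,1]);h=np.array([np.cos(np.radians(yaw)),np.sin(np.radians(yaw)),0])
    g=np.r_[c,.042]-.012*h;delta(g+.019*z,t)
E
```

```text
[[ 0.4241 -0.1424]
 [ 0.476  -0.1697]
 [ 0.4507 -0.2191]
 [ 0.3991 -0.1916]] [ 0.43746976 -0.18070288] [0.0587, 0.0555, 0.0584, 0.0552] [-27.8, -117.2, 152.0, 63.1]
[[ 0.45345661 -0.21872405  0.        ]
 [ 0.39912753 -0.19003453  0.        ]]
dp [ 1.000e-01 -3.400e+00  1.106e+02] rot [0.001 0.002 0.005]
```

```bash
python3 -m jog '{"dp":[[0,-3,25],[0,-3,60],[0,-3,95],[0,-3,110],[0,-3,110],[0,-3,110],[0,-3,110],[0,-3,110],[0,-3,110],[0,-3,110],[0,-3,110],[0,-3,110]],"delta_rot":[[0.015,0,-0.015],[0.015,0,-0.015],[0.015,0,-0.015],[0.015,0,-0.015],[0.015,0,-0.015],[0.015,0,-0.015],[0.015,0,-0.015],[0.015,0,-0.015],[0.015,0,-0.015],[0.015,0,-0.015],[0.015,0,-0.015],[0.015,0,-0.015]],"gripper":[1,1,1,1,1,-1,-1,-1,-1,-1,-1,-1]}' 55
python3 - <<'E'
from k import *
o=robot.get_obs();print(o['q'],o['position'],o['grip_width'],o['grip_force'],o['ft_force'],R.from_quat(o['tool_rot']).as_matrix().round(3))
E
```

```text
time: 11.05
position: [0.4375, -0.181, 0.0292]
tool_rot: [0.791, 0.478, 0.328, -0.196]
ft_force: [-2.6, -2.9, 5.9]
grip_width: 0.0596
grip_force: 55.0
[-1.05885693  0.87391634  1.89197463  0.76947651  1.02559349 -1.20657438] [ 0.43747035 -0.18100511  0.02915477] 0.05962883161741204 54.99110314529389 [-2.6231782  -2.85863282  5.93656277] [[ 0.328  0.885  0.332]
 [ 0.627 -0.466  0.624]
 [ 0.706  0.004 -0.708]]
```

```bash
python3 -m jog '{"dp":[[14,0,-14],[42,0,-42],[71,0,-71],[106,0,-106],[128,0,-128],[141,0,-141],[141,0,-141],[141,0,-141],[141,0,-141],[141,0,-141],[141,0,-141]],"delta_rot":[[0,0,0],[0,0,0],[0,0,0],[0,-0.13,0],[0,-0.26,0],[0,-0.39,0],[0,-0.52,0],[0,-0.65,0],[0,-0.785,0],[0,-0.785,0],[0,-0.785,0]],"gripper":[-1,-1,-1,-1,-1,-1,-1,-1,-1,-1,-1]}' 55
cat > t.py <<'E'
from k import *
o=robot.get_obs();print(o['q'].round(3),o['position'],o['grip_width'],o['ft_force'])
print('x',R.from_quat(o['tool_rot']).as_matrix().round(3).tolist())
# goal: block centre above pocket; grip offset in block (y=+.0139, z=.0426 -> +.0026 from mid)
az=-74;Rg=tool(az,-45);z=Rg.apply([0,0,1]);zb=np.array([np.cos(np.radians(106)),np.sin(np.radians(106)),0])
for up in(.10,.02,0):
    g=np.array([.4945,-.428,.046+.028+.0139+up])+.0026*zb*(-1)   # block z points opposite tool lean
    p=g+.019*z;print(up,p.round(4));delta(p,Rg);print(ik(p+[0,0,-.011],Rg,o['q'],.3))
E
python3 t.py
```

```text
time: 12.15
position: [0.4364, -0.1783, 0.2274]
tool_rot: [0.855, 0.518, 0.001, -0.0]
ft_force: [-0.5, -0.1, -3.3]
grip_width: 0.0597
grip_force: 55.0
[-0.627  0.315  1.801  0.002  1.026 -0.146] [ 0.43636675 -0.17826433  0.22736463] 0.05972708697055246 [-0.53446531 -0.08274893 -3.34020899]
x [[0.464, 0.886, 0.001], [0.886, -0.464, 0.001], [0.002, 0.0, -1.0]]
0.1 [ 0.4915 -0.4176  0.1745]
dp [-186.6  159.8   52.6] rot [ 0.922 -0.371  2.23 ]
(array([-0.981,  0.955,  0.931,  0.24 ,  2.006,  1.897]), 0.0)
0.02 [ 0.4915 -0.4176  0.0945]
dp [-186.7  159.8  132.6] rot [ 0.922 -0.371  2.23 ]
(array([-0.981,  1.043,  0.952,  0.23 ,  1.899,  1.869]), 0.0)
0 [ 0.4915 -0.4176  0.0745]
dp [-186.8  159.8  152.6] rot [ 0.922 -0.371  2.23 ]
(array([-0.981,  1.067,  0.953,  0.228,  1.875,  1.863]), 0.0)
```

```bash
python3 -m jog '{"dp":[[-12,10,0],[-23,20,0],[-35,30,0],[-47,40,0],[-58,50,0],[-70,60,0],[-82,70,0],[-93,80,0],[-105,90,0],[-117,100,0],[-128,110,0],[-140,120,0]],"delta_rot":[[0,0,0.14],[0,0,0.28],[0,0,0.42],[0,0,0.56],[0,0,0.7],[0,0,0.84],[0,0,0.98],[0,0,1.12],[0,0,1.26],[0,0,1.4],[0,0,1.54],[0,0,1.68]],"gripper":[-1,-1,-1,-1,-1,-1,-1,-1,-1,-1,-1,-1]}' 55
sed -i 's/^for up in.*/for up in(.10,):/' t.py; python3 t.py
```

```text
time: 13.35
position: [0.4762, -0.3611, 0.227]
tool_rot: [0.955, -0.297, 0.0, -0.001]
ft_force: [0.0, -0.0, -3.0]
grip_width: 0.06
grip_force: 55.0
[-0.837  0.486  1.498  0.003  1.159  1.335] [ 0.4762481  -0.36114988  0.22695295] 0.0600203081596472 [ 0.01992461 -0.01223773 -2.96491039]
x [[0.824, -0.567, 0.001], [-0.567, -0.824, 0.002], [-0.0, -0.003, -1.0]]
0.1 [ 0.4915 -0.4176  0.1745]
dp [44.6 38.  52.4] rot [ 0.268 -0.752  0.654]
(array([-0.981,  0.955,  0.931,  0.24 ,  2.006,  1.897]), 0.0)
```

```bash
python3 -m jog '{"dp":[[6,5,0],[11,10,0],[17,14,0],[22,19,0],[28,24,0],[33,29,10],[39,33,20],[45,38,32],[45,38,42],[45,38,52],[45,38,52],[45,38,52]],"delta_rot":[[0.034,-0.094,0.082],[0.067,-0.188,0.164],[0.1,-0.282,0.245],[0.134,-0.376,0.327],[0.168,-0.47,0.409],[0.201,-0.564,0.49],[0.235,-0.658,0.572],[0.268,-0.752,0.654],[0.268,-0.752,0.654],[0.268,-0.752,0.654],[0.268,-0.752,0.654],[0.268,-0.752,0.654]],"gripper":[-1,-1,-1,-1,-1,-1,-1,-1,-1,-1,-1,-1]}' 55
sed -i 's/^for up in.*/for up in(.10,.02):/' t.py; python3 t.py
python3 - <<'E'
from k import *
T=wpose();np.save('T4.npy',T)
a=snap('side','n.png');w=snap('wrist','o.png');s=snap('scene','p.png')
m=np.hstack([cv2.resize(w,(533,400)),cv2.resize(a[130:250,260:340],(267,400),interpolation=cv2.INTER_CUBIC)])
cv2.imwrite('pics/q.png',m[:,:,::-1])
E
```

```text
time: 14.55
position: [0.4943, -0.4159, 0.1778]
tool_rot: [0.742, -0.553, -0.304, -0.228]
ft_force: [-0.4, 1.2, -2.5]
grip_width: 0.0597
grip_force: 55.0
[-0.975  0.958  0.892  0.241  2.036  1.901] [ 0.49432535 -0.41585237  0.17783177] 0.05968251592033533 [-0.43448284  1.18757369 -2.51968633]
x [[0.204, -0.959, -0.199], [-0.681, -0.285, 0.674], [-0.703, -0.001, -0.711]]
0.1 [ 0.4915 -0.4176  0.1745]
dp [3.  3.2 1.8] rot [ 0.006 -0.006  0.008]
(array([-0.981,  0.955,  0.931,  0.24 ,  2.006,  1.897]), 0.0)
0.02 [ 0.4915 -0.4176  0.0945]
dp [59.2  3.3 58.7] rot [ 0.006 -0.006  0.008]
(array([-0.981,  1.043,  0.952,  0.23 ,  1.899,  1.869]), 0.0)
```

View pics/q.png

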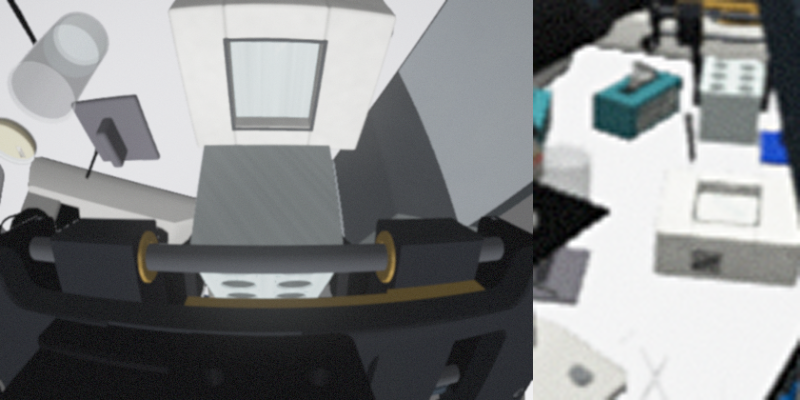

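The picture shows the block held wells up, with wells at (265,290) and its end face at (265,195). The pocket is ahead of it at (275,85). The cover, beaker and bath are undisturbed. Next I'll measure the pocket and block edges by their gradients.

```bash
python3 - <<'E'
from k import *
g=cv2.GaussianBlur(cv2.cvtColor(cv2.imread('pics/o.png'),cv2.COLOR_BGR2GRAY).astype(np.float32),(0,0),.8)
def edges(p,o,th=6):
    d=np.gradient(p); return [(o+i,round(float(d[i]),0)) for i in range(1,len(d)-1) if abs(d[i])>th and abs(d[i])>=abs(d[i-1]) and abs(d[i])>abs(d[i+1])]
for r in(55,70,85,100,115,125): print('row',r,edges(g[r,225:360],225))
for r in(165,190): print('blk row',r,edges(g[r,195:375],195))
for c in(260,280,300,320): print('col',c,edges(g[20:165,c],20))
E
```

```text
row 55 [(235, -38.0), (242, 28.0), (334, -27.0), (338, -9.0), (342, 39.0)]
row 70 [(237, -36.0), (243, 27.0), (331, -26.0), (336, -8.0), (340, 35.0)]
row 85 [(238, -37.0), (244, 28.0), (329, -26.0), (333, -7.0), (337, 36.0)]
row 100 [(240, -36.0), (246, 28.0), (327, -27.0), (335, 35.0)]
row 115 [(241, -36.0), (247, 28.0), (325, -26.0), (332, 37.0)]
row 125 [(242, -37.0), (247, 7.0), (323, -6.0), (330, 35.0)]
blk row 165 [(212, -29.0), (348, 24.0), (351, -36.0)]
blk row 190 [(208, -29.0), (351, 6.0), (354, -22.0)]
col 260 [(39, -36.0), (43, 34.0), (122, -25.0), (131, 8.0), (134, -13.0), (137, 35.0), (152, -30.0)]
col 280 [(39, -37.0), (43, 34.0), (122, -23.0), (131, 6.0), (133, -15.0), (137, 37.0), (152, -28.0)]
col 300 [(40, -37.0), (44, 34.0), (122, -22.0), (131, 9.0), (134, -20.0), (137, 39.0), (152, -30.0)]
col 320 [(41, -39.0), (44, 33.0), (123, -22.0), (134, -16.0), (137, 36.0), (152, -31.0)]
```

```bash
python3 - <<'E'
from k import *
T=np.load('T4.npy')
a=np.radians(16);ex=np.array([np.cos(a),np.sin(a)]);ey=np.array([-ex[1],ex[0]])
def w(u,v,z): return wonz(T,u,v,z)[:2]
c0=np.array([.4945,-.428])
for n,pts,z in[('L',[(235,55),(238.3,85),(242,125)],.06),('Rr',[(342,55),(337.3,85),(330,125)],.06),('near',[(260,39),(300,40),(320,40.7)],.06),('far',[(260,137),(320,137)],.06),('blkL',[(213.5,153),(212,165)],.1494),('blkR',[(348,153),(350,153)],.1494)]:
    for p in pts:
        d=w(*p,z)-c0; print(n,p,'x %.1f y %.1f'%(1000*d@ex,1000*d@ey))
E
```

```text
L (235, 55) x 33.6 y -34.2
L (238.3, 85) x 33.3 y -9.0
L (242, 125) x 33.7 y 30.8
Rr (342, 55) x -36.0 y -35.7
Rr (337.3, 85) x -36.1 y -10.3
Rr (330, 125) x -35.7 y 29.7
near (260, 39) x 17.0 y -46.1
near (300, 40) x -8.0 y -45.6
near (320, 40.7) x -20.6 y -45.7
far (260, 137) x 19.9 y 44.6
far (320, 137) x -29.2 y 43.7
blkL (213.5, 153) x 34.6 y -37.7
blkL (212, 165) x 36.6 y -29.0
blkR (348, 153) x -26.6 y -38.4
blkR (350, 153) x -27.5 y -38.5
```

```bash
python3 -m jog '{"dp":[[10,5,8],[22,5,20],[36,5,33],[46,5,43],[47,5,45],[47,5,45],[47,5,45]],"delta_rot":[[0.006,-0.006,0.008],[0.006,-0.006,0.008],[0.006,-0.006,0.008],[0.006,-0.006,0.008],[0.006,-0.006,0.008],[0.006,-0.006,0.008],[0.006,-0.006,0.008]],"gripper":[-1,-1,-1,-1,-1,-1,-1]}' 55
python3 t.py
python3 - <<'E'
from k import *
T=wpose();np.save('T5.npy',T);w=snap('wrist','r.png')
g=cv2.GaussianBlur(cv2.cvtColor(w,cv2.COLOR_RGB2GRAY).astype(np.float32),(0,0),.8)
def edges(p,o,th=6):
    d=np.gradient(p); return [(o+i,round(float(d[i]),0)) for i in range(1,len(d)-1) if abs(d[i])>th and abs(d[i])>=abs(d[i-1]) and abs(d[i])>abs(d[i+1])]
for r in(80,100,120,135,165,190): print('row',r,edges(g[r,190:380],190))
for c in(260,280,300,320): print('col',c,edges(g[5:165,c],5))
E
```

```text
time: 15.4
position: [0.4901, -0.4195, 0.1119]
tool_rot: [0.737, -0.557, -0.306, -0.23]
ft_force: [0.3, 0.2, -3.5]
grip_width: 0.0595
grip_force: 55.0
[-0.985  1.029  0.916  0.232  1.949  1.88 ] [ 0.4900504  -0.4195488   0.11189841] 0.05954799898756664 [ 0.2519466   0.24301372 -3.53775837]
x [[0.193, -0.962, -0.195], [-0.679, -0.274, 0.681], [-0.708, 0.001, -0.706]]
0.1 [ 0.4915 -0.4176  0.1745]
dp [-45.3  -1.9 -43.1] rot [-0.     0.001 -0.002]
(array([-0.981,  0.955,  0.931,  0.24 ,  2.006,  1.897]), 0.0)
0.02 [ 0.4915 -0.4176  0.0945]
dp [11.3 -2.  13.4] rot [-0.     0.001 -0.002]
(array([-0.981,  1.043,  0.952,  0.23 ,  1.899,  1.869]), 0.0)
row 80 []
row 100 []
row 120 [(210, -36.0), (215, 8.0), (222, 32.0), (336, -30.0), (343, -10.0), (349, 34.0)]
row 135 [(213, -38.0), (218, 8.0), (225, 31.0), (334, -32.0), (340, -10.0), (345, 35.0)]
row 165 [(212, -29.0), (348, 29.0)]
row 190 [(209, -29.0), (351, 29.0)]
col 260 [(17, -29.0), (22, -14.0), (25, 6.0), (27, -9.0), (29, 8.0), (31, -7.0), (33, 10.0), (36, -10.0), (38, 11.0), (40, -10.0), (43, 17.0), (65, 18.0), (109, -39.0), (114, 33.0), (152, -28.0)]
col 280 [(16, -28.0), (65, 17.0), (109, -39.0), (113, 34.0), (152, -28.0)]
col 300 [(17, -29.0), (65, 17.0), (109, -36.0), (113, 33.0), (152, -29.0)]
col 320 [(17, -29.0), (65, 16.0), (109, -37.0), (114, 36.0), (152, -29.0)]
```

```bash
python3 - <<'E'
from k import *
T=np.load('T5.npy')
a=np.radians(16);ex=np.array([np.cos(a),np.sin(a)]);ey=np.array([-ex[1],ex[0]]);c0=np.array([.4945,-.428])
def s(n,u,v,z):
    d=wonz(T,u,v,z)[:2]-c0; print(n,(u,v,z),'x %.1f y %.1f'%(1000*d@ex,1000*d@ey))
for r,L,Q in((120,(210,215,222),(349,343,336)),(135,(213,218,225),(345,340,334))):
    for i,z in enumerate((.06,.058,.046)): s('L',L[i],r,z);s('R',Q[i],r,z)
s('near',280,109,.06);s('near',280,113,.046);s('bathfront',280,65,.06)
for z in(.0835,.08):
    s('bL',213.5,152,z);s('bR',346.6,152,z)
E
```

```text
L (210, 120, 0.06) x 33.8 y -39.3
R (349, 120, 0.06) x -36.1 y -39.2
L (215, 120, 0.058) x 31.7 y -37.3
R (343, 120, 0.058) x -33.6 y -37.2
L (222, 120, 0.046) x 31.0 y -25.9
R (336, 120, 0.046) x -32.8 y -25.7
L (213, 135, 0.06) x 33.9 y -28.3
R (345, 135, 0.06) x -35.8 y -28.1
L (218, 135, 0.058) x 31.8 y -26.1
R (340, 135, 0.058) x -33.6 y -26.0
L (225, 135, 0.046) x 30.9 y -13.6
R (334, 135, 0.046) x -33.2 y -13.5
near (280, 109, 0.06) x -1.4 y -45.7
near (280, 113, 0.046) x -1.5 y -30.4
bathfront (280, 65, 0.06) x -1.5 y -71.4
bL (213.5, 152, 0.0835) x 28.6 y -41.4
bR (346.6, 152, 0.0835) x -31.4 y -41.3
bL (213.5, 152, 0.08) x 29.6 y -37.4
bR (346.6, 152, 0.08) x -32.5 y -37.3
```

```bash
python3 -m jog '{"dp":[[6,0,6],[12,0,12],[17,0,17],[21,0,21],[23,0,23],[23,0,23]],"delta_rot":[[0,0,0],[0,0,0],[0,0,0],[0,0,0],[0,0,0],[0,0,0]],"gripper":[-1,-1,-1,-1,-1,-1]}' 55
python3 -m jog '{"dp":[[1,0,1],[2,0,2],[3,0,3],[3,0,3]],"delta_rot":[[0,0,0],[0,0,0],[0,0,0],[0,0,0]],"gripper":[-1,-1,-1,-1]}' 55
```

```text
time: 16.05
position: [0.4895, -0.419, 0.0783]
tool_rot: [0.737, -0.556, -0.307, -0.231]
ft_force: [-0.6, 1.2, -3.7]
grip_width: 0.0598
grip_force: 55.0
time: 16.45
position: [0.4897, -0.4193, 0.0747]
tool_rot: [0.737, -0.557, -0.306, -0.23]
ft_force: [0.0, 0.4, -3.2]
grip_width: 0.0596
grip_force: 55.0
```

```bash
python3 -m jog '{"dp":[[0.5,0,0.5],[1,0,1],[1,0,1]],"delta_rot":[[0,0,0],[0,0,0],[0,0,0]],"gripper":[-1,-1,-1]}' 55
python3 -m jog '{"dp":[[0.5,0,0.5],[1,0,1],[1,0,1]],"delta_rot":[[0,0,0],[0,0,0],[0,0,0]],"gripper":[-1,-1,-1]}' 55
```

```text
time: 16.75
position: [0.4897, -0.4194, 0.0744]
tool_rot: [0.737, -0.556, -0.306, -0.231]
ft_force: [-1.3, -0.7, 0.3]
grip_width: 0.0597
grip_force: 55.0
time: 17.05
position: [0.4897, -0.4194, 0.0743]
tool_rot: [0.737, -0.556, -0.307, -0.231]
ft_force: [-0.8, -0.6, 6.4]
grip_width: 0.0593
grip_force: 55.0
```

It met the floor at the expected height, with the underside at 46 mm. I'll release and back out along the tool axis.

```bash
python3 -m jog '{"dp":[[0,0,0],[0,0,0],[0,0,0],[0,0,0],[0,0,0],[0,0,-15],[0,0,-50],[0,0,-100],[0,0,-140],[-60,0,-170],[-60,0,-170]],"delta_rot":[[0,0,0],[0,0,0],[0,0,0],[0,0,0],[0,0,0],[0,0,0],[0,0,0],[0,0,0],[0,0,0],[0,0,0],[0,0,0]],"gripper":[1,1,1,1,1,1,1,1,1,1,1]}' 
python3 - <<'E'
from k import *
T=wpose();w=snap('wrist','s.png');a=snap('side','t.png');c=snap('scene','u.png')
m=np.hstack([cv2.resize(w,(480,360)),cv2.resize(a[145:265,240:347],(320,360),interpolation=cv2.INTER_CUBIC)])
cv2.imwrite('pics/v.png',m[:,:,::-1]);np.save('T6.npy',T)
for n in('well_block','beaker','bottle','timer','cover'):print(n,[(np.round(r['rect']).tolist(),round(r['score'],2)) for r in robot.search_frame(n,'side')[:3]])
E
```

```text
time: 18.15
position: [0.5118, -0.4952, 0.2372]
tool_rot: [0.738, -0.557, -0.305, -0.23]
ft_force: [0.8, -1.1, 1.9]
grip_width: 0.0868
grip_force: 0.0
well_block [([309.0, 170.0, 329.0, 197.0], 0.95)]
beaker [([260.0, 172.0, 277.0, 189.0], 0.55)]
bottle [([255.0, 291.0, 272.0, 326.0], 0.7)]
timer [([221.0, 332.0, 253.0, 365.0], 0.92)]
cover [([254.0, 204.0, 280.0, 222.0], 0.64), ([296.0, 180.0, 341.0, 215.0], 0.62)]
```

View pics/v.png

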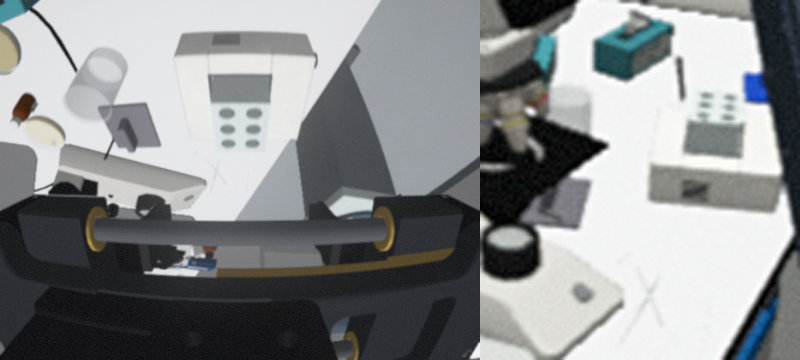

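The block sits level in the pocket with its wells up, at (240,125) in the wrist half. The cover is flat with its grip up at (130,125), and the bystanders have not moved. The gripper is open and clear of everything, so I'll hand in.

```bash
python3 -c "
from rig import robot
print(robot.hand_in())"
```

```text
the job is handed in; nothing more can be done
None
```

I handed the job in at about 18 s: the grey cover lies flat on the worktop, grip up and clear of the bath, and the well block is seated wells-up in the pocket; the gripper is clear, the beaker, bottle and timer look unmoved, and no verdict came back.

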